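# Turn the lamp driver to the scanner, set the focus screw and hold it

## Task

In the label-reading station, turn the round lamp driver in its nest until its label squarely faces the scanner's window, and let go of it. Then grip the scanner's focus thumbscrew, turn it clockwise until it seats against its stop, back it off a quarter turn and hold it there: the program finishes while the gripper is still holding the screw. Leave the aluminium offcut, the tray and the tin alone.

Things in the scene. Friction and masses are not known exactly. Their poses are not given: they have to be found in the camera images.
- station: Fixed station, at any yaw: aluminium base plate 270 x 100 mm, 12 mm thick; origin at the centre of its underside on the bench, x along the plate from scanner to nest, z up. Round nest centred at x = +75 mm; white scanner block centred at x = -75 mm, 66 (x) by 60 (y) mm, its top 72 mm above the bench, its window on the side towards the nest.
- nest (a point): Centre of the nest's floor, top of the base plate, 12 mm above the bench. The nest is a dark steel ring, 57 mm inside diameter, 8 mm high; the driver stands in it with 2.5 mm play all round and can be turned there.
- window (a point): Centre of the scanner's dark glass window, 44 mm above the bench, 114 mm from the nest's centre.
- driver: Loose plain aluminium can, 52 mm diameter, 110 mm high, 0.25 to 0.5 kg, upright in the nest; origin at the centre of its underside, z up. x points to its paper label, 30 mm wide, from 16 to 56 mm above its underside (grip above it). A black rib on the lid, 5 mm high, runs from the centre towards the label's side. Starts with the label 40 to 180 degrees away from the scanner.
- screw (a joint): The thumbscrew's turn in rad about its vertical axis: 0 when seated against its hard stop (cannot go further), negative when backed off; clockwise seen from above increases it. It starts between -1.9 and -0.5. A quarter turn back from the seat is -1.571. It turns with a light drag (0.06 N m), stays where it is left and does not rise noticeably.
- wing: Thumbscrew's wing, a flat upright steel bar 42 mm long, 10 mm thick, 28 mm high above the middle of the scanner block; origin at its centre, on the screw's axis, 102 mm above the bench. Below it a 10 mm stem and a fixed collar (24 mm diameter, up to 78 mm). x runs along its length and turns with it: seated, it lies along the station's x axis; a quarter turn back, across.
- offcut: Bystander: offcut of aluminium lamp channel 160 x 44 x 29 mm lying beside the station; origin at the centre of its underside.
- tray: Bystander: open grey tray 100 x 75 x 35 mm; origin at the centre of its underside.
- tin: Bystander: closed tin 54 mm diameter, 65 mm high; origin at the centre of its underside.
Not all that is in view belongs to the job. What is shaped like the driver but blue or yellow is not meant.

How it is judged:
On the way, in this order (a step that is already met when the one before it is completed fails the run):
1. the driver stands upright in its nest, label facing the window, and is let go (x of window in the frame of driver above 0.05 m and y of window in the frame of driver between -0.025 and 0.025 m and angle between driver's own z axis and vertical below 0.08 rad and distance between driver and nest below 0.008 m and contact force between the fingers and driver below 0.1 N and angular speed of driver below 0.1 rad/s), for 0.2 s.
2. the thumbscrew is turned in the fingers until it seats (x of window in the frame of driver above 0.05 m and y of window in the frame of driver between -0.025 and 0.025 m and angle between driver's own z axis and vertical below 0.08 rad and distance between driver and nest below 0.008 m and value of joint screw above -0.08 rad and contact force between the fingers and wing above 3 N), for 0.1 s.
At the end, for the whole second after the job is handed in: The thumbscrew, once seated (within 0.08 rad), is a quarter turn back from its stop (within 0.2 rad), at rest and still gripped (over 3 N, grasp point within 35 mm of the wing's centre); the driver stands untouched and upright in its nest, label facing the window within 12 degrees (x of window in the frame of driver above 0.05 m and y of window in the frame of driver between -0.025 and 0.025 m and angle between driver's own z axis and vertical below 0.08 rad and distance between driver and nest below 0.008 m and value of joint screw between -1.771 and -1.371 rad and velocity of joint screw between -0.1 and 0.1 rad/s and contact force between the fingers and wing above 3 N and distance between the grasp point and wing below 0.035 m and contact force between the fingers and driver below 0.1 N); the arm keeps its last pose, push and grip.
It fails at once if a bystander is moved by more than 20 mm (distance of any of offcut, tray, tin from where it was at the start of the episode above 0.02 m).
It fails at once if the driver is lifted out of its nest or tipped (distance of driver from where it was at the start of the episode above 0.02 m or angle between driver's own z axis and vertical above 0.35 rad).
It also fails if it takes over 46 s, if anything falls off the work surface, if the arm or the gripper's body presses on something with over 40 N, if the wrist force passes 120 N, or if a joint passes its speed limit or range.

## Robot

A 6-joint arm with a two-finger parallel gripper is mounted at the origin on the work surface. World frame = base frame: x ahead of the robot, y to its left, z up, the work surface at z = 0. Lengths are in m, angles in rad, forces in N, time in s.
With the tool pointing down it reaches from about 0.225 to 0.875 m from the base axis. Payload 3.4 kg.
Tool frame: the origin (TCP) lies on the centre line of the jaws, within the pads' length; the fingertips stand 17 mm ahead of it and the grasp point (between the pads) lies 2 mm behind it (nose_length is the distance from the TCP to the fingertips, in m); z points along the fingers, y is the line along which they close (so a half turn about z gives the same grasp; the last joint's range is limited). The gripper opens to 85 mm and grips with 20 to 120 N. Pads are 22 mm wide; open, the fingers measure 114 mm over their backs; the gripper's body (76 mm by 85 mm) begins 54 mm behind the grasp point. The pads swing forward as they close: fully open they stand 13 mm farther back than shut.
Start: joints at [1.134, 0.276, 1.505, -0, 1.361, -0.121], TCP at [0.179, 0.547, 0.248] pointing down, gripper open.
Joint ranges: [-2.89, 2.89], [-0.75, 2.08], [0.22, 2.7], [-1.18, 4.32], [0.11, 2.71], [-2.7, 2.7]. Speed limits (rad/s): [2.57, 2.57, 3.14, 3.14, 3.14, 3.14].

## Interface

Orientations are given as a unit quaternion [w, x, y, z].
In Python, from rig import get_state, get_image, sign_off, find_in, place_of, nose_length gives the robot as it stands.
- The arm moves only by the tool apply_moves, never from a script. Its argument "deltas" is one flat list of numbers, 5 for each row, row after row: the finger opening in mm, from 0 to 85.4, then the shift along the tool's x, y, z in mm, then the turn about the tool's z in degrees. A call has 1 to 12 rows; each row is the pose to reach, as a shift and turn from the pose commanded when the call began, along the tool's axes at that moment; what a row does not reach only later rows make up. A row lasts 1/12 s, in which the tool goes at most 41.7 mm and 7.16 degrees, less where a joint would pass 70% of its speed; a pose out of reach is approached as far as the arm can. A call with a gripper value outside its range is refused whole. The fingers move at their own pace and stop on an object; "squeeze" is the grip in N (left out, the last holds). Time passes only in rows, so rows that repeat a pose let the fingers close. It gives the time, the measured TCP pose, the force, the opening and the grip force at its end, in the units of the state.
- get_state(): the state, without advancing time (a new reading comes with each control period).
- get_image(name): name is "side" or "top"; returns a dict with "frame" (400x640x3 uint8, red, green, blue), "K" (3x3 intrinsics, pixels), "k1" (the pictures are not rectified: a ray, as slopes to the right and down, at radius r is drawn at 1 + k1 r^2 times it, then the intrinsics apply), "position" and "orientation" of the camera in the world. Camera axes: x right, y down, z forward; pixel columns grow to the right and rows downward; lengths in m; the calibration is good to about 2 mm. A picture is of the moment at which its call begins. There is no depth.
- sign_off(): hands the job in; it is judged then, once.
Trained networks look in a picture, given as the dict that the camera call returned (one of the last four; its "shot" number tells which), for a name from the list of things; names that differ only in an ending like _2 or _b are one class to them, and where a whole thing is asked for, a point or a joint stands for the part that bears it (a point fixed in the world has none). Each returns a list of dicts, best first, with "score" (0 to 1); they miss things now and then, are a little off and sometimes report something else, mostly with a low value. They report only what shows in the picture. A call takes as long as a camera call. They do not tell look-alikes from the thing itself.
- find_in(query, picture): "point" ([column, row] in pixels, amid what is visible of it).
- place_of(query, picture): "point" ([column, row] in pixels: a listed point, or the origin of a listed thing).
The state is a dict: "clock": time; "qpos": joint angles; "qd": joint speeds; "effort": joint torques, N m; "position": TCP position; "ee_rot": TCP orientation; "contact_force": force on the tool from outside, world axes, zero at the start; "moment": the same for the moment, N m; "width": finger opening in m; "gripper_force": force on a finger pad.
Only numpy, scipy, OpenCV 4.12 (cv2) and the standard library are available. Lean on these libraries where they do the work, as an engineer would, in place of code of your own. Each camera call takes 0.05 s, during which the arm holds its last target. There are 200 camera calls.

## Working session

There is one attempt and no reset: what is moved stays moved. The work goes in short steps, Python scripts to look and compute and a tool call to move; the robot and the scene stay as the last step left them, time stands still between calls to the robot, and variables do not carry over. Pictures are saved under pics/ and viewed, at most 10 in all, crops included, and the job is handed in when it is done.

Besides the shell and the picture viewer there is one more tool, called as name(argument=value, ...) on one line, values as JSON. apply_moves: Moves the arm, as the interface text tells. Its arguments: {"type":"object","properties":{"deltas":{"type":"array"},"squeeze":{"type":"number"}},"required":["deltas"]}

```bash
mkdir -p pics; cat > h.py <<'E'
import numpy as np, cv2
from rig import *
from scipy.spatial.transform import Rotation as R
def rot(q): return R.from_quat(np.r_[q[1:],q[0]]).as_matrix()
def ray(im,p):
    K=im["K"];d=np.array([(p[0]-K[0][2])/K[0][0],(p[1]-K[1][2])/K[1][1]]);u=d.copy()
    for _ in range(20): u=d/(1+im["k1"]*(u@u))
    return np.array(im["position"]),rot(im["orientation"])@np.r_[u,1]
def atz(im,p,z):
    o,d=ray(im,p);return o+d*(z-o[2])/d[2]
def proj(im,X):
    c=rot(im["orientation"]).T@(np.array(X)-im["position"]);u=c[:2]/c[2];u=u*(1+im["k1"]*(u@u));K=np.array(im["K"]);return K[:2,:2]@u+K[:2,2]
E
python3 - <<'E'
from h import *
s=get_state();print(s["clock"],s["position"],s["ee_rot"],s["width"],nose_length)
Z={"station":0,"nest":.012,"window":.044,"driver":.012,"wing":.102,"offcut":0,"tray":0,"tin":0}
for n in ["top","side"]:
    im=get_image(n);cv2.imwrite(f"pics/{n}0.png",im["frame"][:,:,::-1]);print(n,im["position"],im["k1"],im["K"][0][0])
    for q in Z:
        for r in place_of(q,im)[:3]: print(q,round(r["score"],2),np.round(r["point"]),np.round(atz(im,r["point"],Z[q]),3))
E
```

```text
0.0 [0.17837664 0.5461038  0.2474155 ] [-2.51804131e-04  1.57244716e-01  9.87559233e-01 -8.92393319e-04] 0.08513586651781725 0.017
top [0.45727296 0.00563264 0.98896883] -0.1358225797700164 497.3163353857437
station 0.86 [339. 224.] [ 0.539 -0.039  0.   ]
nest 0.91 [299. 233.] [0.521 0.04  0.012]
driver 0.98 [233. 248.] [0.489 0.168 0.012]
driver 0.97 [235. 192.] [0.6   0.168 0.012]
driver 0.57 [302. 233.] [0.52  0.033 0.012]
offcut 0.6 [352. 313.] [ 0.363 -0.066 -0.   ]
tray 0.97 [290. 156.] [0.678 0.06  0.   ]
tray 0.16 [357. 137.] [ 0.718 -0.075  0.   ]
tin 0.58 [353. 140.] [ 0.711 -0.068  0.   ]
tin 0.36 [354. 216.] [ 0.555 -0.07   0.   ]
side [0.3328634  0.39041329 0.56726839] -0.09371750715492899 392.7930830736717
station 0.91 [355. 206.] [ 0.546 -0.037  0.   ]
nest 0.55 [345. 238.] [0.52  0.043 0.012]
driver 0.82 [322. 312.] [0.481 0.179 0.012]
driver 0.75 [346. 235.] [0.523 0.038 0.012]
driver 0.75 [394. 322.] [0.381 0.136 0.012]
wing 0.63 [364. 139.] [ 0.571 -0.107  0.102]
offcut 0.86 [450. 235.] [ 0.368 -0.068  0.   ]
tray 0.73 [271. 212.] [0.672 0.059 0.   ]
tin 0.72 [346. 236.] [0.526 0.032 0.   ]
tin 0.57 [292. 162.] [ 0.718 -0.071  0.   ]
```

View pics/top0.png

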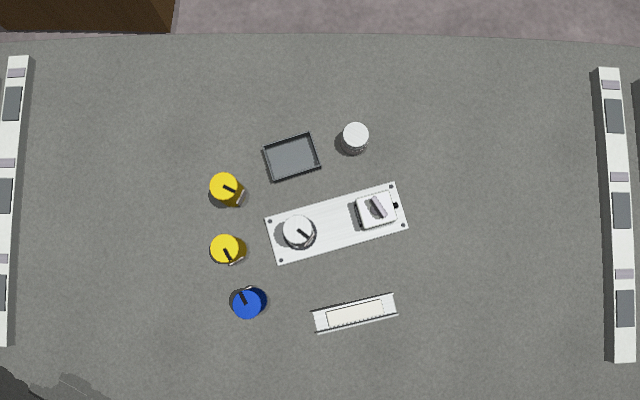

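View pics/side0.png

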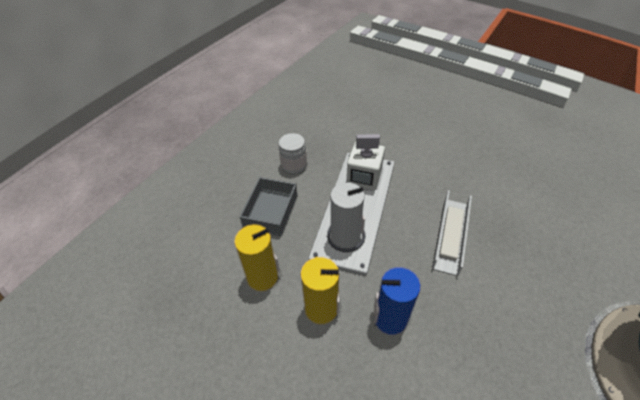

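The top view shows the plate with the driver at (298,232), its rib pointing to about (308,238), and the wing at (377,209). The side view shows the scanner window at (362,177). I'll zoom in on the station.

```bash
python3 - <<'E'
from h import *
f=cv2.imread("pics/top0.png")[170:280,255:420]
cv2.imwrite("pics/crop.png",cv2.resize(f,None,fx=4.8,fy=4.8,interpolation=cv2.INTER_CUBIC))
E
```

```text
(no output)
```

View pics/crop.png

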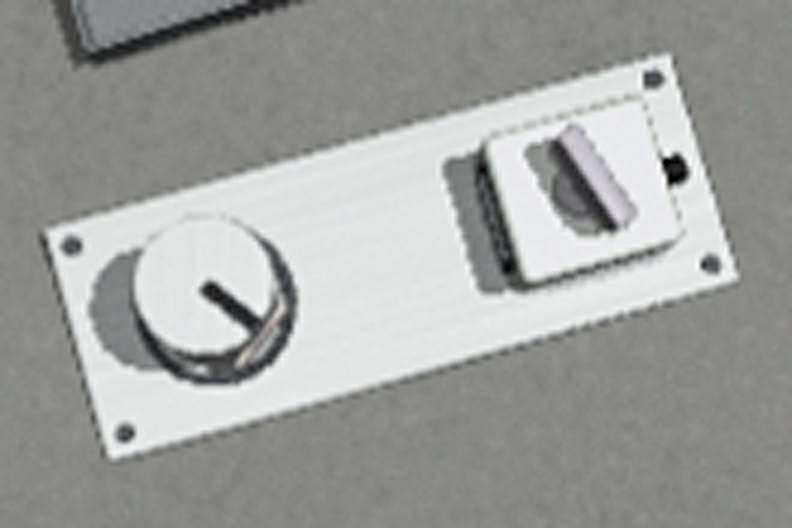

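```bash
python3 - <<'E'
from h import *
im=get_image("top")
P=lambda x,y,z: atz(im,[255+(x+.5)/4.8-.5,170+(y+.5)/4.8-.5],z)
c=[P(*a,.012) for a in [(45,232),(110,458),(738,282),(668,57)]]
C=sum(c)/4; ux=(c[0]+c[1]-c[2]-c[3]);yaw=np.arctan2(ux[1],ux[0]);print("stn",C,np.degrees(yaw),np.linalg.norm(ux)/2)
u=np.array([np.cos(yaw),np.sin(yaw)])
print("nest",C[:2]+.075*u,"wing",C[:2]-.075*u)
a,b=P(205,290,.127),P(262,335,.127);print("rib",a,b,np.degrees(np.arctan2(*(b-a)[1::-1])))
a,b=P(568,135,.116),P(628,215,.116);print("wing",(a+b)/2,np.linalg.norm(b-a),np.degrees(np.arctan2(*(b-a)[1::-1])))
a=P(204,287,.122);print("lid",a)
s=get_state();M=rot(s["ee_rot"]);print(M,s["clock"])
E
```

```text
stn [ 0.54044135 -0.03390997  0.012     ] 106.20011241143634 0.2679119467073804
nest [0.51951688 0.03811201] wing [ 0.56136583 -0.10593196]
rib [0.51787367 0.03829176 0.127     ] [0.50178843 0.01749657 0.127     ] -127.72222203669108
wing [ 0.56239982 -0.10564675  0.116     ] 0.0368398469485558 -143.2571922920121
lid [0.51931578 0.03885944 0.122     ]
[[-9.50546793e-01  3.10581377e-01  4.72127312e-05]
 [ 3.10581381e-01  9.50546789e-01  9.09024676e-05]
 [-1.66452965e-05  1.01070444e-04 -9.99999995e-01]] 0.95
```

Label heading is -128° and needs to be -74°, so a +54° turn CCW seen from above, about -54° about the tool's z. The wing is about 110° short of its seat. I'll approach above the driver first.

apply_moves(deltas=[85,-32,-25,0,0,85,-64,-50,0,0,85,-96,-75,0,0,85,-128,-100,0,0,85,-160,-125,0,0,85,-192,-150,0,0,85,-224,-175,0,0,85,-256,-200,0,0,85,-288,-225,0,0,85,-320,-250,0,0,85,-352,-275,0,0,85,-384,-300,0,0], squeeze=30)

```text
clock: 1.95
position: [0.4512, 0.1403, 0.2486]
ee_rot: [0.0, 0.157, 0.988, 0.0]
contact_force: [0.5, -0.1, 0.1]
width: 0.0851
gripper_force: 0.0
```

apply_moves(deltas=[85,-30,-24,0,0,85,-60,-48,0,0,85,-85,-67,0,0,85,-98,-77,0,0,85,-98,-77,0,0,85,-98,-77,0,0])

```text
clock: 2.45
position: [0.5198, 0.0379, 0.248]
ee_rot: [-0.0, 0.158, 0.987, 0.0]
contact_force: [0.4, -0.2, -0.0]
width: 0.085
gripper_force: 0.0
```

apply_moves(deltas=[85,0,0,30,0,85,0,0,60,0,85,0,0,90,0,85,0,0,115,0,85,0,0,135,0,85,0,0,148,0,85,0,0,150,0,85,0,0,150,0])

```text
clock: 3.12
position: [0.5185, 0.0397, 0.0978]
ee_rot: [-0.001, 0.157, 0.988, 0.0]
contact_force: [0.5, 0.3, 0.1]
width: 0.0848
gripper_force: 0.0
```

apply_moves(deltas=[60,0,0,0,0,56,0,0,0,0,54,0,0,0,0,50,0,0,0,0,48,0,0,0,0,46,0,0,0,0,46,0,0,0,0,46,0,0,0,0])

```text
clock: 3.78
position: [0.5208, 0.039, 0.0997]
ee_rot: [0.001, 0.157, 0.988, 0.001]
contact_force: [0.4, 2.4, 6.9]
width: 0.051
gripper_force: 30.9
```

apply_moves(deltas=[46,0,0,0,-5,46,0,0,0,-10,46,0,0,0,-16,46,0,0,0,-22,46,0,0,0,-28,46,0,0,0,-34,46,0,0,0,-40,46,0,0,0,-46,46,0,0,0,-51,46,0,0,0,-54,46,0,0,0,-54,46,0,0,0,-54])

```text
clock: 4.78
position: [0.5209, 0.0368, 0.0996]
ee_rot: [0.001, -0.309, 0.951, -0.002]
contact_force: [-0.8, -2.6, 4.7]
width: 0.0509
gripper_force: 30.9
```

apply_moves(deltas=[54,0,0,0,0,60,0,0,0,0,70,0,0,0,0,85,0,0,0,0,85,0,0,0,0,85,0,0,0,0])

```text
clock: 5.28
position: [0.5196, 0.0386, 0.0981]
ee_rot: [-0.0, -0.308, 0.951, 0.0]
contact_force: [-0.1, -0.6, -1.1]
width: 0.0847
gripper_force: 0.0
```

apply_moves(deltas=[85,0,0,-15,0,85,0,0,-40,0,85,0,0,-75,0,85,0,0,-110,0,85,0,0,-140,0,85,0,0,-150,0,85,0,0,-150,0])

```text
clock: 5.87
position: [0.5214, 0.0385, 0.2514]
ee_rot: [0.003, -0.308, 0.951, -0.001]
contact_force: [-0.2, -0.2, -0.6]
width: 0.0849
gripper_force: 0.0
```

```bash
python3 - <<'E'
from h import *
im=get_image("side");cv2.imwrite("pics/side1.png",cv2.resize(im["frame"][100:290,260:450,::-1],None,fx=3,fy=3))
im=get_image("top");cv2.imwrite("pics/top1.png",cv2.resize(im["frame"][170:280,255:420,::-1],None,fx=4.8,fy=4.8,interpolation=cv2.INTER_CUBIC))
s=get_state();print(s["clock"],s["position"],s["qpos"])
E
```

```text
5.9667 [0.51902298 0.03860881 0.24736155] [-5.95521205e-02  1.94978034e-01  1.61820572e+00  9.19159852e-05
  1.32981669e+00 -2.25709128e+00]
```

View pics/side1.png

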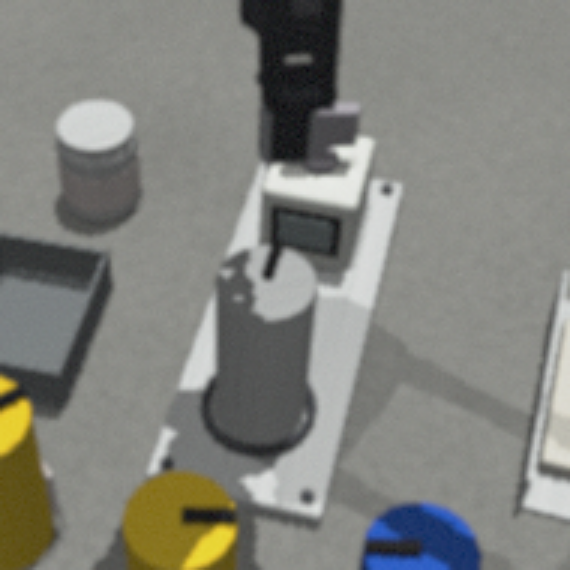

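View pics/top1.png

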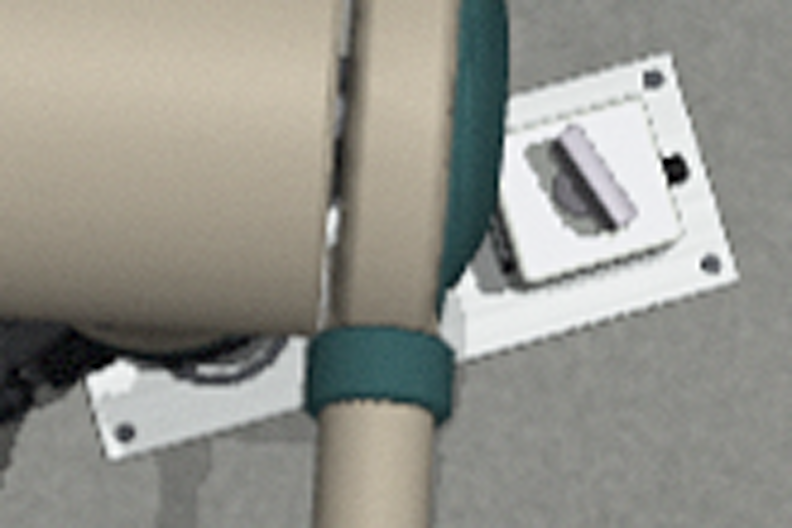

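Both views are partly blocked by the arm. The side view shows the rib running from about (268,277) to (278,246) in the crop, towards the window at (305,230). I'll check its angle and work out the move to the wing.

```bash
python3 - <<'E'
from h import *
im=get_image("side")
P=lambda x,y,z: atz(im,[260+(x+.5)/3-.5,100+(y+.5)/3-.5],z)
a,b=P(267,276,.127),P(277,246,.127);print("rib",a,b,np.degrees(np.arctan2(*(b-a)[1::-1])))
print("lid",(P(218,272,.122)+P(317,284,.122))/2)
for t in (-60,-67,-74,-81,-88):
    t=np.radians(t);c=np.array([.5195,.0385,.127]);print([np.round((proj(im,c+r*np.array([np.cos(t),np.sin(t),0]))-[260,100])*3) for r in (0,.024)])
s=get_state();M=rot(s["ee_rot"]);t=np.array([.5617,-.1058,.2474])
print(1000*M.T@(t-s["position"]),np.degrees(np.arctan2(M[1,1],M[0,1])))
E
```

```text
rib [0.52043724 0.03887891 0.127     ] [0.52653635 0.01818031 0.127     ] -73.58171217065237
lid [0.52177126 0.03597661 0.122     ]
[array([268., 275.]), array([268., 241.])]
[array([268., 275.]), array([274., 241.])]
[array([268., 275.]), array([279., 242.])]
[array([268., 275.]), array([285., 243.])]
[array([268., 275.]), array([290., 245.])]
[  49.71620593 -142.30762074   -1.09537308] 125.90602493094417
```

The label is now at -73.6° against a target of -73.8°. Next I'll move over the wing.

apply_moves(deltas=[60,8,-24,0,-1,60,19,-55,0,-1,60,32,-92,0,-1,60,44,-127,0,-1,60,50,-142,0,-1,60,50,-142,0,-1,60,50,-142,0,-1,60,50,-142,0,-1])

```text
clock: 6.68
position: [0.5614, -0.1045, 0.2469]
ee_rot: [-0.001, -0.317, 0.949, 0.002]
contact_force: [0.1, -0.1, 0.9]
width: 0.06
gripper_force: 0.0
```

```bash
python3 - <<'E'
from h import *
im=get_image("side");cv2.imwrite("pics/side2.png",cv2.resize(im["frame"][90:290,260:460,::-1],None,fx=3,fy=3))
s=get_state();print(s["clock"],s["position"],s["qpos"])
t=np.array([.5617,-.1058,.102]);print(1000*rot(s["ee_rot"]).T@(t-s["position"]))
E
```

```text
6.7333 [ 0.56156813 -0.10429361  0.24737148] [-3.06019355e-01  2.71948432e-01  1.51293966e+00  9.79651945e-04
  1.35929064e+00 -2.52211577e+00]
[  0.6954025   -1.66985571 145.36808722]
```

View pics/side2.png

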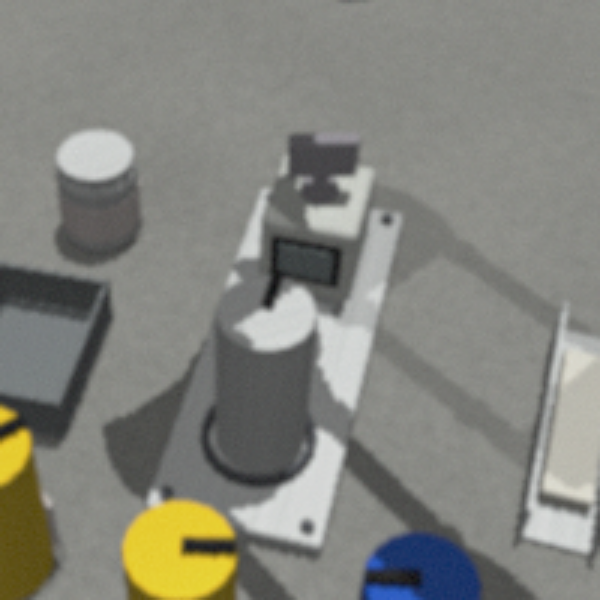

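The driver stands upright with its rib pointing at the window, and the wing is clear at (323,155). I'll go down and grip.

apply_moves(deltas=[60,0,-1,30,0,60,0,-1,60,0,60,0,-1,90,0,60,0,-1,115,0,60,0,-1,135,0,60,0,-1,144,0,60,0,-1,144,0,60,0,-1,144,0], squeeze=40)

```text
clock: 7.4
position: [0.5632, -0.1058, 0.1047]
ee_rot: [0.0, -0.317, 0.948, 0.0]
contact_force: [-0.5, 0.7, -0.7]
width: 0.0603
gripper_force: 0.0
```

apply_moves(deltas=[40,0,0,0,0,25,0,0,0,0,16,0,0,0,0,12,0,0,0,0,8,0,0,0,0,4,0,0,0,0,4,0,0,0,0,4,0,0,0,0,4,0,0,0,0,4,0,0,0,0])

```text
clock: 8.23
position: [0.5624, -0.1057, 0.1053]
ee_rot: [0.0, -0.316, 0.949, 0.001]
contact_force: [-2.7, 3.4, 5.0]
width: 0.0093
gripper_force: 39.6
```

apply_moves(deltas=[4,0,0,0,4,4,0,0,0,9,4,0,0,0,14,4,0,0,0,19,4,0,0,0,24,4,0,0,0,29,4,0,0,0,34,4,0,0,0,39,4,0,0,0,44,4,0,0,0,48,4,0,0,0,50,4,0,0,0,50])

```text
clock: 9.23
position: [0.5622, -0.1046, 0.1053]
ee_rot: [-0.001, 0.115, 0.993, 0.002]
contact_force: [-2.6, 6.2, 6.0]
width: 0.0095
gripper_force: 39.8
```

apply_moves(deltas=[4,0,0,0,4,4,0,0,0,9,4,0,0,0,14,4,0,0,0,19,4,0,0,0,24,4,0,0,0,29,4,0,0,0,34,4,0,0,0,39,4,0,0,0,44,4,0,0,0,48,4,0,0,0,50,4,0,0,0,50])

```text
clock: 10.23
position: [0.5629, -0.1037, 0.1053]
ee_rot: [-0.001, 0.524, 0.852, 0.002]
contact_force: [-1.0, 7.7, 5.3]
width: 0.0092
gripper_force: 39.7
```

```bash
python3 - <<'E'
from h import *
s=get_state();M=rot(s["ee_rot"]);print(s["clock"],s["position"],s["qpos"],s["moment"],s["contact_force"],s["width"],np.degrees(np.arctan2(M[1,1],M[0,1])))
E
```

```text
10.2333 [ 0.56290322 -0.10370804  0.10528687] [-0.30685311  0.38650877  1.72113249  0.00591306  1.03512919 -0.77691389] [ 1.14438883  0.14607362 -0.05745627] [-1.00867935  7.68073808  5.26955192] 0.00919410051876387 26.75905535763965
```

apply_moves(deltas=[4,0,0,0,3,4,0,0,0,6,4,0,0,0,8,4,0,0,0,8,4,0,0,0,8])

```text
clock: 10.65
position: [0.5631, -0.1037, 0.1053]
ee_rot: [-0.001, 0.582, 0.813, 0.002]
contact_force: [-0.3, 9.1, 6.3]
width: 0.0089
gripper_force: 39.7
```

```bash
cat > st.py <<'E'
from h import *
s=get_state();M=rot(s["ee_rot"]);print(s["clock"],s["position"],s["qpos"][5],s["moment"],s["contact_force"],s["width"],s["gripper_force"],np.degrees(np.arctan2(M[1,1],M[0,1])))
E
python3 st.py
```

```text
10.65 [ 0.56307973 -0.1036511   0.10527676] -0.6383492903925396 [ 1.21665475  0.10465945 -0.04272921] [-0.34240109  9.06258931  6.26110124] 0.008913624020351021 39.668810963630676 18.813475374248352
```

apply_moves(deltas=[4,0,0,0,1,4,0,0,0,2,4,0,0,0,3,4,0,0,0,3,4,0,0,0,3])

```text
clock: 11.07
position: [0.5631, -0.1036, 0.1053]
ee_rot: [-0.001, 0.603, 0.798, 0.002]
contact_force: [-0.1, 8.1, 5.1]
width: 0.0094
gripper_force: 39.7
```

```bash
python3 st.py
```

```text
11.0667 [ 0.56312057 -0.10362325  0.10528568] -0.5868141454595313 [1.2179009  0.03325182 0.20174662] [-0.11602794  8.13864737  5.08894199] 0.009400895876039745 39.688618183135986 15.87474573274564
```

apply_moves(deltas=[4,0,0,0,1,4,0,0,0,2,4,0,0,0,3,4,0,0,0,3,4,0,0,0,3])

```text
clock: 11.48
position: [0.5631, -0.1036, 0.1053]
ee_rot: [-0.001, 0.622, 0.783, 0.002]
contact_force: [0.1, 10.0, 4.6]
width: 0.0091
gripper_force: 52.3
```

```bash
python3 st.py
```

```text
11.4833 [ 0.56313347 -0.10364721  0.10533713] -0.5366431073723031 [1.32532579 0.07763492 1.06339228] [0.12912235 9.99263369 4.64698448] 0.009100522352829803 52.34188072834513 13.04374286828925
```

Seated: the reaction moment rises sharply from a tool heading of about 16.3°. Now I'll back off to 106.3°, about -93°.

apply_moves(deltas=[4,0,0,0,-3,4,0,0,0,-7,4,0,0,0,-12,4,0,0,0,-17,4,0,0,0,-22,4,0,0,0,-27,4,0,0,0,-32,4,0,0,0,-37,4,0,0,0,-42,4,0,0,0,-47,4,0,0,0,-50,4,0,0,0,-50])

```text
clock: 12.48
position: [0.5623, -0.1043, 0.1052]
ee_rot: [-0.001, 0.234, 0.972, 0.002]
contact_force: [-2.1, 7.2, 6.8]
width: 0.0093
gripper_force: 39.8
```

apply_moves(deltas=[4,0,0,0,-4,4,0,0,0,-9,4,0,0,0,-14,4,0,0,0,-19,4,0,0,0,-24,4,0,0,0,-29,4,0,0,0,-34,4,0,0,0,-39,4,0,0,0,-42,4,0,0,0,-43,4,0,0,0,-43,4,0,0,0,-43])

```text
clock: 13.48
position: [0.5622, -0.1052, 0.1053]
ee_rot: [-0.0, -0.138, 0.99, 0.001]
contact_force: [-1.8, 4.1, 5.2]
width: 0.0095
gripper_force: 39.8
```

```bash
python3 st.py; python3 - <<'E'
from h import *
im=get_image("side");cv2.imwrite("pics/side3.png",cv2.resize(im["frame"][90:290,260:460,::-1],None,fx=3,fy=3))
E
```

```text
13.4833 [ 0.56222622 -0.1052232   0.10525408] -2.157179336896008 [0.64396949 0.3663388  0.0535444 ] [-1.79398964  4.12282934  5.15671929] 0.009450320763050845 39.76775586605072 105.88582809501416
```

View pics/side3.png

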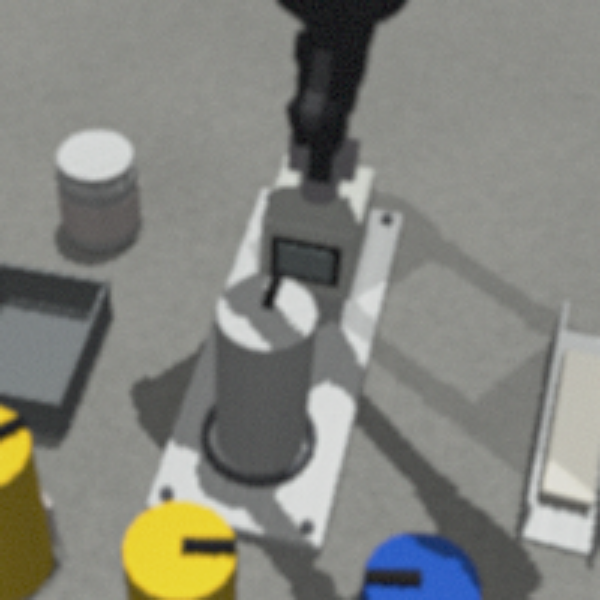

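The driver hasn't moved, its rib still points at the window at (305,262), and the wing is gripped across the station at (323,160). Handing in.

```bash
python3 -c "
from rig import *
print(sign_off())"
```

```text
the job is handed in; nothing more can be done
None
```

I handed the job in at 13.5 s, with no verdict returned: the driver's label faces the window (about 0.2° off square by my measurement), and the thumbscrew was seated, backed off about 90° and is still held with about 40 N.

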